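# Rivet down the receiver lid

### The job

Gently close the open lid of the grey radio receiver, and only then push the raised centre pins of the two rivets at the lid's front corners down flush, one after the other. Set each one with a steady push of 15 N, give or take 2, kept up for a second once it is flush, and never load the receiver with more than 22 N, since it stands on soft rubber mounts. Leave everything else on the desk where it is and let go.

Things in the scene. Friction and masses are not known exactly. Their poses are not given: they have to be found in the camera images.
- receiver: The receiver with its fixed steel mounting tray, 240 x 340 x 8 mm; origin at the centre of the tray's underside on the desk, x towards the receiver's back (its hinge side), y along its width, z up. The grey chassis, 220 (x) x 320 (y) x 110 mm, stands over it on four soft rubber mounts, its underside 24 mm above the desk.
- chassis_top (a point): Centre of the chassis's open top, 134 mm above the desk. Mounts hold the chassis up against a stop. Pressed, it stays until the push passes a preload, then sinks straight down 2 mm for every 3 N more (and comes back up). The preload differs each time (0 to 16 N) and cannot be seen, so 15 N may sink it by nothing or by 10 mm.
- lid (a joint): Angle of the lid, rad: 0 shut (lying level on the chassis), growing as its front edge lifts; starts open at 0.55 to 1.0. The lid is a flat steel plate 188 mm from hinge to front edge, 314 mm wide, 6 mm thick, 0.35 kg, hinged along y at its back edge. A stiff hinge holds it wherever it is left; pushing the front edge down takes about 2 to 5 N.
- lid_hinge (a point): Middle of the lid's back edge, at the height of the lid's outer (top) face when shut and 6 mm above the hinge axis (which runs along the receiver's y); its frame turns with the lid: x runs from front edge to hinge in the plate, z is the outer face's normal.
- lid_front (a point): Middle of the lid's front edge on the outer (top) face, 192 mm from lid_hinge; same axes. A small black finger lip (50 mm wide) sticks 12 mm out in front of the edge here.
- pin_left (a joint): How far the left rivet's centre pin is pushed in, m: 0 fully raised, 0.008 flush (hard stop); starts at 0 to 0.001. Left is towards the +y of body receiver. It slides stiffly (friction below 10 N, no spring) and stays where it is left.
- pin_left_top (a point): Centre of the top of the left pin: a black nylon cylinder 11 mm in diameter in a round black rivet head 24 mm in diameter and 4 mm thick, fixed in the lid at its front left corner, 24 mm behind the front edge and 110 mm left of the lid's middle. Raised, the pin stands 8.5 mm above the head, flush 0.5 mm; it moves along the lid's normal. z is the outer normal of the lid. Two similar rivets near the hinge are already flush.
- pin_right (a joint): As pin_left, for the right rivet.
- pin_right_top (a point): As pin_left_top, for the front right corner, 110 mm right of the lid's middle.
- lamp: Bystander: pilot lamp, amber glass on a nickel socket, 34 mm in diameter, 48 mm tall, standing; origin under its centre.
- dial: Bystander: spare bakelite dial, 56 mm disc with a knob, 24 mm tall; origin under its centre.
- plug: Bystander: nickel toggle plug, 64 x 22 x 16 mm, lying along its x; origin under its body.
- spare_rivet: Bystander: loose spare rivet standing on its 24 mm head, 22 mm tall; origin under its centre.
- driver: Bystander: screwdriver 170 mm long, lying along its x.

How it is judged:
By the outcome, as a careful person would: the job done as asked, in the order asked, and still so for the second after the job is handed in, with the robot touching nothing.
It also fails if it takes over 72 s, if anything falls off the work surface, if the arm or the gripper's body presses on something with over 40 N, if the wrist force passes 120 N, or if a joint passes its speed limit or range.

### The arm

A 6-joint arm with a two-finger parallel gripper is mounted at the origin on the work surface. World frame = base frame: x ahead of the robot, y to its left, z up, the work surface at z = 0. Lengths are in m, angles in rad, forces in N, time in s.
With the tool pointing down it reaches from about 0.35 to 0.975 m from the base axis. Payload 7.1 kg.
Tool frame: the origin (TCP) lies midway between the tips of the shut fingers; the grasp point (between the pads) lies 19 mm behind it; z points along the fingers, y is the line along which they close (so a half turn about z gives the same grasp; the last joint's range is limited). The gripper opens to 88 mm and grips with 3 to 60 N. Pads are 20 mm wide; open, the fingers measure 115 mm over their backs; the gripper's body (75 mm by 178 mm) begins 61 mm behind the grasp point.
Start: joints at [1.201, 0.423, 1.63, -0, 1.089, -0.019], TCP at [0.215, 0.587, 0.223] pointing down, gripper open.
Joint ranges: [-3, 3], [-0.9, 2.11], [0.09, 2.58], [-1.31, 4.45], [0.11, 2.69], [-2.54, 2.54]. Speed limits (rad/s): [2.39, 2.39, 3.01, 3.14, 3.14, 3.14].

### API

Orientations are given as a 3x3 rotation matrix whose columns are the frame's x, y, z axes.
In Python, from cell import manip gives the robot as it stands.
- The arm moves only by the tool apply_moves, never from a script. Its arguments are lists of equal length, an entry for each row: "travel": the shift along the tool's x, y, z in mm, a list of three; "roll": the turn about the tool's z in degrees; "jaw": the finger opening in mm, from 0 to 87.8. In form: {"travel": [[dx, dy, dz], ...], "roll": [roll, ...], "jaw": [jaw, ...]}. A call has 1 to 5 rows; each row is the pose to reach, as a shift and turn from the pose commanded when the call began, along the tool's axes at that moment; what a row does not reach only later rows make up. A row lasts 1/12 s, in which the tool goes at most 41.7 mm and 7.16 degrees, less where a joint would pass 70% of its speed; a pose out of reach is approached as far as the arm can. A call with a gripper value outside its range is refused whole. The fingers move at their own pace and stop on an object; the grip force is fixed at half the most. Time passes only in rows, so rows that repeat a pose let the fingers close. It gives the time, the measured TCP pose, the force, the opening and the grip force at its end, in the units of the state.
- manip.get_obs(): the state, without advancing time (a new reading comes with each control period).
- manip.camera(name): name is "scene" or "side" or "wrist"; returns (picture, depth): 420x560x3 uint8, red, green, blue; 420x560 float32, m along the optical axis (not along the pixel's ray), 0 where there is no reading.
- manip.camera_params(name): a dict with "fx", "fy", "cx", "cy" (pixels), "view" (4x4, takes a point from world to camera coordinates). Camera axes: x right, y down, z forward; pixel columns grow to the right and rows downward; lengths in m; the calibration is good to about 2 mm. A picture is of the moment at which its call begins: read the wrist's pose just before it. camera_params takes no time and is no camera call; for the wrist camera it gives the pose at the moment of the call.
- manip.finish_job(): hands the job in; it is judged then, once.
Trained networks look in the newest picture that a camera, given by its name, has taken for a name from the list of things; names that differ only in an ending like _2 or _b are one class to them, and where a whole thing is asked for, a point or a joint stands for the part that bears it (a point fixed in the world has none). Each returns a list of dicts, best first, with "confidence" (0 to 1); they miss things now and then, are a little off and sometimes report something else, mostly with a low value. They report only what shows in the picture. A call takes as long as a camera call.
- manip.search_frame(camera, thing): "box" ([left, top, right, bottom] in pixels, round what is visible of it).
The state is a dict: "time": time; "q": joint angles; "qvel": joint speeds; "tau": joint torques, N m; "position": TCP position; "eef_rot": TCP orientation; "ft_force": force on the tool from outside, world axes, zero at the start; "ft_torque": the same for the moment, N m; "width": finger opening in m; "gripper_force": force on a finger pad.
Only numpy, scipy, OpenCV 4.12 (cv2) and the standard library are available. Lean on these libraries where they do the work, as an engineer would, in place of code of your own. Each camera call takes 0.05 s, during which the arm holds its last target. There are 200 camera calls.

## Working session

There is one attempt and no reset: what is moved stays moved. The work goes in short steps, Python scripts to look and compute and a tool call to move; the robot and the scene stay as the last step left them, time stands still between calls to the robot, and variables do not carry over. Pictures are saved under pics/ and viewed, at most 10 in all, crops included, and the job is handed in when it is done.

Besides the shell and the picture viewer there is one more tool, called as name(argument=value, ...), one argument or row to a line, values as JSON. apply_moves: Moves the arm, as the interface text tells. Its arguments: {"type":"object","properties":{"travel":{"type":"array"},"roll":{"type":"array"},"jaw":{"type":"array"}},"required":["travel","roll","jaw"]}

```bash
mkdir -p pics; ls; cat > h.py <<'E'
from cell import manip
import numpy as np, cv2
def look(cam,name=None):
    P=manip.camera_params(cam); rgb,d=manip.camera(cam)
    if name: cv2.imwrite('pics/'+name,rgb[:,:,::-1])
    return rgb,d,P
def cloud(d,P):
    v,u=np.mgrid[:d.shape[0],:d.shape[1]]
    pc=np.stack([(u-P['cx'])/P['fx']*d,(v-P['cy'])/P['fy']*d,d,np.ones_like(d)],-1)
    w=pc@np.linalg.inv(P['view']).T
    w[d<=0]=np.nan
    return w[...,:3]
E
python3 - <<'E'
from h import *
np.set_printoptions(precision=4,suppress=True)
o=manip.get_obs(); print(o)
for c in ['scene','side']:
    rgb,d,P=look(c,c+'0.png'); W=cloud(d,P); np.save(c+'0.npy',W)
    for t in ['receiver','lid','lid_front','pin_left_top','pin_right_top','lamp','dial','plug','spare_rivet','driver']:
        r=manip.search_frame(c,t)
        for x in r[:2]:
            b=x['box'];u=int((b[0]+b[2])/2);v=int((b[1]+b[3])/2)
            print(c,t,np.round(b),round(x['confidence'],2),W[min(v,419),min(u,559)])
E
```

```text
pics
{'time': 0.0, 'q': array([ 1.201 ,  0.4238,  1.6307,  0.    ,  1.0886, -0.019 ]), 'qvel': array([-0.0006, -0.001 , -0.001 , -0.0006,  0.0012, -0.0016]), 'tau': array([ -0.0025, -54.4624, -27.3668,   0.0641,   0.0226,  -0.0001]), 'position': array([0.2145, 0.5864, 0.2219]), 'eef_rot': array([[-0.9391,  0.3436, -0.0006],
       [ 0.3436,  0.9391, -0.0014],
       [ 0.0001, -0.0016, -1.    ]]), 'ft_force': array([0.5789, 0.1062, 0.266 ]), 'ft_torque': array([-0.0114, -0.0317,  0.03  ]), 'gripper_force': 0.0, 'width': 0.08777478291428348}
scene receiver [210. 148. 382. 321.] 0.66 [ 0.5452 -0.0052  0.0789]
scene lid [221. 153. 379. 218.] 0.76 [0.6209 0.0359 0.1514]
scene lid_front [221. 148. 376. 213.] 0.68 [ 0.5256 -0.0213  0.3035]
scene lid_front [248. 294. 272. 318.] 0.57 [ 0.3786 -0.0246  0.0137]
scene pin_left_top [223. 152. 378. 221.] 0.28 [0.6269 0.0369 0.141 ]
scene lamp [204. 278. 220. 294.] 0.81 [0.3474 0.0833 0.0405]
scene dial [294. 330. 322. 358.] 0.61 [ 0.3631 -0.1589  0.024 ]
scene plug [250. 294. 272. 317.] 0.81 [ 0.3815 -0.0253  0.0145]
scene plug [362. 261. 403. 314.] 0.34 [ 0.575  -0.2255  0.0117]
scene driver [362. 257. 402. 312.] 0.7 [ 0.5762 -0.223   0.0217]
side receiver [185. 140. 408. 306.] 0.58 [ 0.5607 -0.0101  0.0797]
side lid [185. 136. 408. 175.] 0.76 [ 0.5431 -0.0032  0.2657]
side lid [392. 211. 406. 283.] 0.54 [ 0.5729 -0.2204  0.0161]
side lid_front [182. 138. 408. 176.] 0.87 [ 0.5515 -0.0015  0.2537]
side pin_right_top [186. 140. 407. 298.] 0.54 [ 0.5672 -0.0095  0.0806]
side lamp [214. 322. 235. 351.] 0.59 [0.3435 0.0894 0.0377]
side dial [353. 330. 384. 361.] 0.55 [ 0.36   -0.1495  0.0232]
side plug [276. 319. 312. 340.] 0.63 [ 0.3761 -0.0226  0.0176]
side spare_rivet [174. 256. 186. 269.] 0.47 [0.4893 0.2081 0.0111]
side driver [392. 210. 406. 282.] 0.82 [ 0.5729 -0.2204  0.0161]
```

View pics/scene0.png

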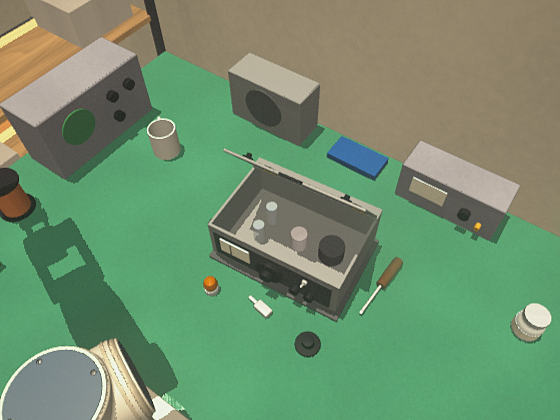

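View pics/side0.png

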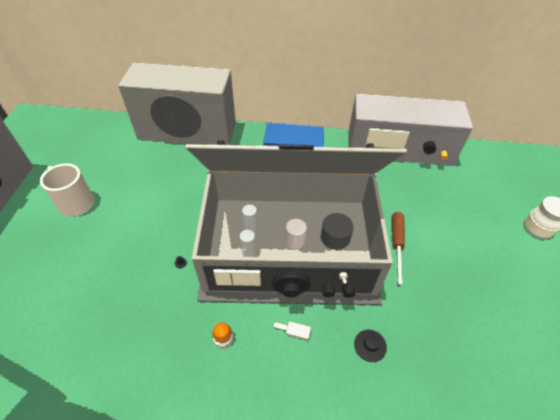

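The scene picture shows the receiver with its lid standing open (lid about 220–380, 150–215). The lamp is at (211,285), plug at (260,306), dial at (308,344) and driver at (382,285), all on the desk in front of it or to its side. The side picture shows the lid front edge at the top, around (190–403,150), with the spare rivet at (180,261).

```bash
python3 - <<'E'
from h import *
np.set_printoptions(precision=4,suppress=True)
for c in ['scene','side']:
    W=np.load(c+'0.npy').reshape(-1,3)
    m=(W[:,0]>.35)&(W[:,0]<.8)&(abs(W[:,1])<.25)
    A=W[m]
    rim=A[(A[:,2]>.128)&(A[:,2]<.137)]
    # tray/chassis front etc.
    r=cv2.minAreaRect((rim[:,:2]*1000).astype(np.float32)); print(c,len(rim),'rim rect',r, np.median(rim[:,2]))
    L=A[A[:,2]>.15]
    # ransac plane
    rng=np.random.default_rng(0);best=None
    for _ in range(300):
        p=L[rng.choice(len(L),3,False)]; n=np.cross(p[1]-p[0],p[2]-p[0]); n/=np.linalg.norm(n)+1e-12
        k=abs((L-p[0])@n)<.004
        if best is None or k.sum()>best.sum(): best=k
    Q=L[best]; cen=Q.mean(0); n=np.linalg.svd(Q-cen,full_matrices=False)[2][2]; n*=np.sign(n[2])
    print('lid',len(L),best.sum(),cen,n,'angle',np.arccos(n[2]),'yaw of -n_xy',np.arctan2(-n[1],-n[0]),'min',Q.min(0),'max',Q.max(0))
    T=Q[Q[:,2]>Q[:,2].max()-.012]; print('top edge y',T[:,1].min(),T[:,1].max(),'x mean',T[:,0].mean(),'fit yaw',np.polyfit(T[:,1],T[:,0],1))
    f=A[(A[:,2]>.04)&(A[:,2]<.12)&(A[:,0]<.47)]
    if len(f): print('front',np.polyfit(f[:,1],f[:,0],1),f.min(0),f.max(0),len(f))
E
```

```text
scene 1155 rim rect ((551.0072631835938, 0.0410614013671875), (225.16395568847656, 322.73388671875), 5.023368835449219) 0.1335267313084718
lid 755 663 [ 0.5397 -0.0184  0.2772] [0.8259 0.0774 0.5585] angle 0.9781793270411835 yaw of -n_xy -3.048089906512717 min [ 0.5114 -0.1587  0.1514] max [0.6349 0.1529 0.3064]
top edge y -0.1570289305231381 0.15046680226167292 x mean 0.52490084917303 fit yaw [-0.0869  0.5246]
front [-0.0943  0.4324] [ 0.3501 -0.1703  0.0402] [0.47   0.1486 0.12  ] 2575
side 1963 rim rect ((535.628662109375, -2.08099365234375), (194.70518493652344, 320.6651306152344), 5.023436069488525) 0.1339292082731206
lid 5097 5021 [0.5597 0.0006 0.2427] [0.8197 0.0747 0.5679] angle 0.9669014013418049 yaw of -n_xy -3.0507743208184515 min [ 0.5105 -0.1586  0.15  ] max [0.6337 0.1596 0.3054]
top edge y -0.1579603967577826 0.15310136974037292 x mean 0.5255610901159523 fit yaw [-0.0912  0.5252]
front [-0.1001  0.4311] [ 0.3501 -0.17    0.04  ] [0.4693 0.1492 0.12  ] 4735
```

apply_moves(
  travel=[
    [-24,-19,-28],
    [-48,-38,-56],
    [-72,-57,-84],
    [-96,-76,-112],
    [-120,-95,-140],
  ],
  roll=[0,0,0,0,0],
  jaw=[0,0,0,0,0],
)

```text
time: 1.52
position: [0.2951, 0.4551, 0.364]
eef_rot: [[-0.939, 0.343, 0.0], [0.343, 0.939, -0.0], [-0.0, -0.0, -1.0]]
ft_force: [0.7, -0.1, 0.4]
width: 0.0582
gripper_force: 0.0
```

apply_moves(
  travel=[
    [-28,-22,0],
    [-57,-44,0],
    [-85,-65,0],
    [-113,-87,0],
    [-142,-109,0],
  ],
  roll=[0,0,0,0,0],
  jaw=[0,0,0,0,0],
)

```text
time: 1.93
position: [0.3912, 0.3038, 0.363]
eef_rot: [[-0.939, 0.343, 0.001], [0.343, 0.939, 0.0], [-0.0, 0.001, -1.0]]
ft_force: [0.3, 0.9, -0.5]
width: 0.0246
gripper_force: 0.0
```

apply_moves(
  travel=[
    [-28,-22,0],
    [-57,-44,0],
    [-85,-65,0],
    [-113,-87,0],
    [-142,-109,0],
  ],
  roll=[0,0,0,0,0],
  jaw=[0,0,0,0,0],
)

```text
time: 2.35
position: [0.4871, 0.1525, 0.3629]
eef_rot: [[-0.939, 0.344, 0.0], [0.344, 0.939, 0.0], [-0.0, 0.0, -1.0]]
ft_force: [0.3, 0.4, 0.0]
width: 0.0004
gripper_force: 0.0
```

apply_moves(
  travel=[
    [0,0,0],
    [0,0,0],
    [0,0,0],
    [0,0,0],
    [0,0,0],
  ],
  roll=[7,14,21,28,35],
  jaw=[0,0,0,0,0],
)

```text
time: 2.77
position: [0.4866, 0.1539, 0.3627]
eef_rot: [[-0.567, 0.824, 0.0], [0.824, 0.567, 0.0], [0.0, 0.0, -1.0]]
ft_force: [-0.6, 0.5, -0.9]
width: 0.0004
gripper_force: 0.0
```

apply_moves(
  travel=[
    [0,0,0],
    [0,0,0],
    [0,0,0],
    [0,0,0],
    [0,0,0],
  ],
  roll=[7,14,21,28,30],
  jaw=[0,0,0,0,0],
)

```text
time: 3.18
position: [0.4865, 0.1541, 0.3627]
eef_rot: [[-0.079, 0.997, 0.0], [0.997, 0.079, -0.0], [-0.0, 0.0, -1.0]]
ft_force: [-0.3, -0.8, -0.9]
width: 0.0005
gripper_force: 0.0
```

apply_moves(
  travel=[
    [-32,16,0],
    [-64,32,0],
    [-96,49,0],
    [-128,65,0],
    [-159,81,0],
  ],
  roll=[0,0,0,0,0],
  jaw=[0,0,0,0,0],
)

```text
time: 3.6
position: [0.5815, 0.0011, 0.3628]
eef_rot: [[-0.086, 0.996, 0.0], [0.996, 0.086, -0.0], [-0.0, 0.0, -1.0]]
ft_force: [-0.2, 0.9, -0.6]
width: 0.0007
gripper_force: 0.0
```

apply_moves(
  travel=[
    [0,0,16],
    [0,0,32],
    [0,0,48],
    [0,0,64],
    [0,0,68],
  ],
  roll=[0.5,0.5,0.5,0.5,0.5],
  jaw=[0,0,0,0,0],
)

```text
time: 4.02
position: [0.5795, 0.0025, 0.2921]
eef_rot: [[-0.076, 0.997, -0.004], [0.997, 0.076, 0.0], [0.0, -0.004, -1.0]]
ft_force: [-0.8, -0.4, 0.1]
width: 0.0005
gripper_force: 0.0
```

```bash
python3 - <<'E'
from h import *
look('side','side1.png'); o=manip.get_obs(); print(o['position'],o['ft_force'])
E
```

```text
[0.57969233 0.00257549 0.292538  ] [-0.33867609 -0.1820764  -0.23691623]
```

View pics/side1.png

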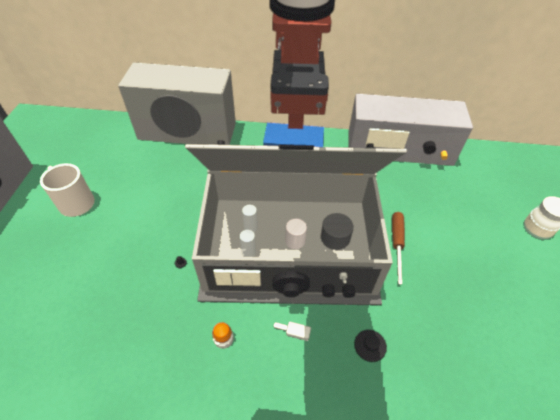

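The finger is behind the lid at its middle (296,120), clear of it. Next I push the lid along its arc.

apply_moves(
  travel=[
    [0,-12,6],
    [0,-23,12],
    [0,-30,18],
    [0,-38,25],
    [0,-46,31],
  ],
  roll=[0,0,0,0,0],
  jaw=[0,0,0,0,0],
)

```text
time: 4.48
position: [0.5354, -0.0009, 0.2642]
eef_rot: [[-0.077, 0.997, 0.003], [0.997, 0.077, -0.0], [-0.0, 0.003, -1.0]]
ft_force: [2.7, -0.1, -0.4]
width: 0.0005
gripper_force: 1.0
```

apply_moves(
  travel=[
    [0,-5,5],
    [0,-10,10],
    [0,-14,15],
    [0,-19,20],
    [0,-23,25],
  ],
  roll=[0,0,0,0,0],
  jaw=[0,0,0,0,0],
)

```text
time: 4.9
position: [0.5118, -0.0027, 0.2382]
eef_rot: [[-0.077, 0.997, 0.0], [0.997, 0.077, -0.0], [-0.0, 0.0, -1.0]]
ft_force: [1.2, 0.1, 0.8]
width: 0.0003
gripper_force: 0.8
```

```bash
python3 - <<'E'
from h import *
np.set_printoptions(precision=4,suppress=True)
rgb,d,P=look('side','side2.png');W=cloud(d,P).reshape(-1,3)
L=W[(W[:,0]>.42)&(W[:,0]<.7)&(abs(W[:,1])>.05)&(abs(W[:,1])<.15)&(W[:,2]>.15)&(W[:,2]<.32)]
c=L.mean(0);n=np.linalg.svd(L-c,full_matrices=False)[2][2];n*=np.sign(n[2]);print(len(L),n,np.arccos(n[2]),L[:,2].max())
o=manip.get_obs(); print(o['position'],o['ft_force'])
E
```

```text
2895 [0.58   0.0532 0.8129] 0.6216683849224746 0.2545230163191718
[ 0.5105 -0.0027  0.2372] [-0.2516 -0.4162 -0.5093]
```

View pics/side2.png

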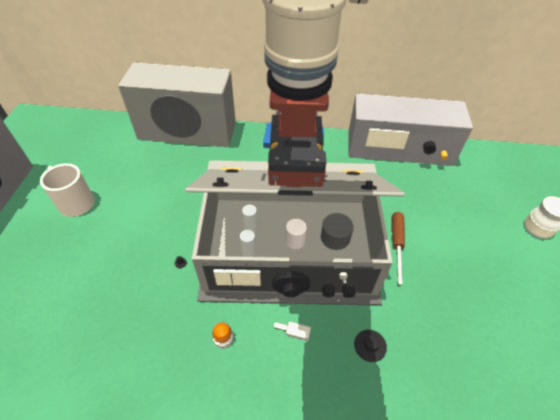

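The lid follows the finger and is now at about 0.62 rad (front edge around row 185). I'll carry on along the arc.

apply_moves(
  travel=[
    [0,-4,6],
    [0,-8,12],
    [0,-11,18],
    [0,-15,24],
    [0,-17.5,29.5],
  ],
  roll=[0,0,0,0,0],
  jaw=[0,0,0,0,0],
)

```text
time: 5.37
position: [0.494, -0.004, 0.2084]
eef_rot: [[-0.077, 0.997, -0.001], [0.997, 0.077, -0.0], [-0.0, -0.001, -1.0]]
ft_force: [-0.2, -1.1, 1.7]
width: 0.0001
gripper_force: 0.7
```

apply_moves(
  travel=[
    [0,-3,6.5],
    [0,-5,13],
    [0,-8,19.5],
    [0,-10,26],
    [0,-11.5,32.5],
  ],
  roll=[0,0,0,0,0],
  jaw=[0,0,0,0,0],
)

```text
time: 5.78
position: [0.4827, -0.0049, 0.1759]
eef_rot: [[-0.077, 0.997, -0.001], [0.997, 0.077, -0.0], [0.0, -0.001, -1.0]]
ft_force: [-0.3, -0.4, 1.1]
width: 0.0005
gripper_force: 0.7
```

apply_moves(
  travel=[
    [0,-1,4],
    [0,-1.5,8],
    [0,-2,12],
    [0,-2.5,15],
    [0,-3,17],
  ],
  roll=[0,0,0,0,0],
  jaw=[0,0,0,0,0],
)

```text
time: 6.2
position: [0.4801, -0.0051, 0.1593]
eef_rot: [[-0.077, 0.997, -0.0], [0.997, 0.077, 0.0], [0.0, -0.0, -1.0]]
ft_force: [-0.1, -0.8, 1.2]
width: 0.0005
gripper_force: 0.6
```

apply_moves(
  travel=[
    [0,0,2],
    [0,-0.5,4],
    [0,-0.5,6],
    [0,-1,8],
    [0,-1,10],
  ],
  roll=[0,0,0,0,0],
  jaw=[0,0,0,0,0],
)

```text
time: 6.62
position: [0.4793, -0.0051, 0.1496]
eef_rot: [[-0.077, 0.997, 0.0], [0.997, 0.077, 0.0], [-0.0, 0.0, -1.0]]
ft_force: [-0.4, -0.3, 1.6]
width: 0.0006
gripper_force: 0.6
```

apply_moves(
  travel=[
    [0,0,1],
    [0,0,2],
    [0,0,3],
    [0,0,4],
    [0,0,5],
  ],
  roll=[0,0,0,0,0],
  jaw=[0,0,0,0,0],
)

```text
time: 7.03
position: [0.479, -0.0052, 0.1445]
eef_rot: [[-0.077, 0.997, -0.0], [0.997, 0.077, -0.0], [0.0, -0.0, -1.0]]
ft_force: [-1.1, -0.5, 0.7]
width: 0.0006
gripper_force: 0.6
```

apply_moves(
  travel=[
    [0,0,0.6],
    [0,0,1.2],
    [0,0,1.8],
    [0,0,2.4],
    [0,0,3],
  ],
  roll=[0,0,0,0,0],
  jaw=[0,0,0,0,0],
)

```text
time: 7.45
position: [0.4791, -0.0052, 0.1416]
eef_rot: [[-0.077, 0.997, -0.0], [0.997, 0.077, -0.0], [-0.0, -0.0, -1.0]]
ft_force: [0.2, -0.8, 1.7]
width: 0.0009
gripper_force: 0.6
```

apply_moves(
  travel=[
    [0,0,0.3],
    [0,0,0.6],
    [0,0,0.9],
    [0,0,1.2],
    [0,0,1.5],
  ],
  roll=[0,0,0,0,0],
  jaw=[0,0,0,0,0],
)

```text
time: 7.87
position: [0.4792, -0.0052, 0.1404]
eef_rot: [[-0.077, 0.997, 0.0], [0.997, 0.077, -0.0], [-0.0, 0.0, -1.0]]
ft_force: [-1.8, -0.0, 5.6]
width: 0.0005
gripper_force: 2.9
```

apply_moves(
  travel=[
    [0,0,0.2],
    [0,0,0.4],
    [0,0,0.6],
    [0,0,0.6],
    [0,0,0.6],
  ],
  roll=[0,0,0,0,0],
  jaw=[0,0,0,0,0],
)

```text
time: 8.28
position: [0.4792, -0.0052, 0.1399]
eef_rot: [[-0.077, 0.997, 0.0], [0.997, 0.077, 0.0], [-0.0, 0.0, -1.0]]
ft_force: [-2.0, -0.2, 6.7]
width: 0.0005
gripper_force: 3.2
```

apply_moves(
  travel=[
    [0,0,-1],
    [0,0,-5],
    [0,20,-20],
    [0,50,-40],
    [0,85,-60],
  ],
  roll=[0,0,0,0,0],
  jaw=[0,0,0,0,0],
)

```text
time: 8.7
position: [0.5635, 0.0014, 0.2001]
eef_rot: [[-0.076, 0.997, -0.002], [0.997, 0.076, 0.0], [0.0, -0.002, -1.0]]
ft_force: [0.9, -0.6, -0.2]
width: 0.0006
gripper_force: 0.0
```

apply_moves(
  travel=[
    [0,25,-32],
    [0,50,-64],
    [0,75,-96],
    [0,75,-96],
    [0,75,-96],
  ],
  roll=[0,0,0,0,0],
  jaw=[0,0,0,0,0],
)

```text
time: 9.12
position: [0.6406, 0.0072, 0.2974]
eef_rot: [[-0.077, 0.997, 0.004], [0.997, 0.077, 0.0], [-0.0, 0.004, -1.0]]
ft_force: [-0.8, 0.9, -0.1]
width: 0.0008
gripper_force: 0.0
```

```bash
python3 - <<'E'
from h import *
np.set_printoptions(precision=4,suppress=True)
for c in ['scene','side','wrist']:
    rgb,d,P=look(c,c+'3.png'); W=cloud(d,P); np.save(c+'3.npy',W)
    for t in ['lid','pin_left_top','pin_right_top']:
        for x in manip.search_frame(c,t)[:4]:
            b=x['box'];u=int((b[0]+b[2])/2);v=int((b[1]+b[3])/2)
            print(c,t,np.round(b),round(x['confidence'],2),W[min(v,419),min(u,559)])
    L=W.reshape(-1,3);L=L[(L[:,2]>.128)&(L[:,2]<.160)&(L[:,0]>.4)&(L[:,0]<.62)&(abs(L[:,1])<.2)]
    if len(L)>50:
        print('top',len(L),np.median(L[:,2])); c0=L.mean(0); n=np.linalg.svd(L-c0,full_matrices=False)[2][2]; print(n)
        # raised pins
        H=L[L[:,2]>.1475]; 
        for sgn in (1,-1):
            h=H[H[:,1]*sgn>.03]
            if len(h): print('hi',sgn,len(h),np.median(h,0),h.max(0))
E
```

```text
scene pin_left_top [210. 158. 381. 320.] 0.18 [ 0.5035 -0.0322  0.1389]
top 10397 0.14098812711211273
[-0.0088 -0.002   1.    ]
hi 1 33 [0.4585 0.1016 0.1509] [0.5924 0.1125 0.1557]
hi -1 31 [ 0.4768 -0.1176  0.1509] [ 0.6161 -0.101   0.1569]
side lid [193. 166. 390. 268.] 0.93 [ 0.5238 -0.0017  0.1403]
side pin_left_top [220. 238. 226. 244.] 0.53 [0.4523 0.1008 0.1536]
side pin_left_top [194. 160. 393. 298.] 0.35 [ 0.4998 -0.0072  0.1415]
top 16006 0.14119001187388286
[-0.0114 -0.0002  0.9999]
hi 1 40 [0.4553 0.1008 0.1524] [0.4612 0.1065 0.1546]
hi -1 42 [ 0.4758 -0.1166  0.1522] [ 0.6167 -0.1039  0.1548]
wrist lid [ 56.  21. 274. 324.] 0.85 [0.5272 0.0222 0.1436]
wrist pin_left_top [163.   0. 180.  11.] 0.73 [0.4936 0.2022 0.0051]
wrist pin_left_top [76. 71. 91. 88.] 0.56 [0.4605 0.1019 0.1534]
wrist pin_left_top [ 54.  22. 271. 329.] 0.19 [0.5236 0.0186 0.142 ]
wrist pin_right_top [116. 290. 129. 304.] 0.65 [ 0.4808 -0.1153  0.1541]
top 52438 0.14210792990006657
[0.0001 0.0012 1.    ]
hi 1 206 [0.4616 0.1017 0.153 ] [0.6004 0.1189 0.1561]
hi -1 107 [ 0.4805 -0.1159  0.1531] [ 0.6139 -0.1004  0.1554]
```

View pics/side3.png

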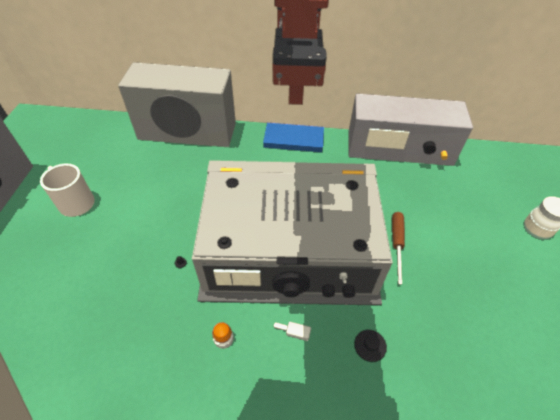

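The lid now lies flat on the chassis. The raised pins show at (223,241) left and (360,245) right, and the bystanders are unmoved. Going to the left pin.

apply_moves(
  travel=[
    [22,-35,0],
    [44,-70,10],
    [66,-105,30],
    [88,-140,55],
    [109,-174,75],
  ],
  roll=[0,0,0,0,0],
  jaw=[0,0,0,0,0],
)

```text
time: 10.13
position: [0.467, 0.0969, 0.2269]
eef_rot: [[-0.076, 0.997, 0.001], [0.997, 0.076, 0.0], [0.0, 0.001, -1.0]]
ft_force: [1.5, 0.3, 0.5]
width: -0.0
gripper_force: 0.0
```

apply_moves(
  travel=[
    [0,0,20],
    [0,0,40],
    [0,0,57],
    [0,0,57],
    [0,0,57],
  ],
  roll=[0,0,0,0,0],
  jaw=[0,0,0,0,0],
)

```text
time: 10.55
position: [0.4681, 0.0964, 0.1701]
eef_rot: [[-0.077, 0.997, -0.002], [0.997, 0.077, -0.0], [-0.0, -0.002, -1.0]]
ft_force: [-0.2, 1.0, 0.7]
width: 0.0004
gripper_force: 0.0
```

```bash
python3 - <<'E'
from h import *
look('wrist','wrist4.png'); F=[]
for i in range(6):
    manip.camera('side'); F.append(manip.get_obs()['ft_force'])
print(np.mean(F,0),np.std(F,0),manip.get_obs()['position'])
E
```

```text
[ 0.32221019 -0.02700087 -0.09128881] [0.28947172 0.37399856 0.63750017] [0.46897829 0.09641195 0.17110376]
```

View pics/wrist4.png

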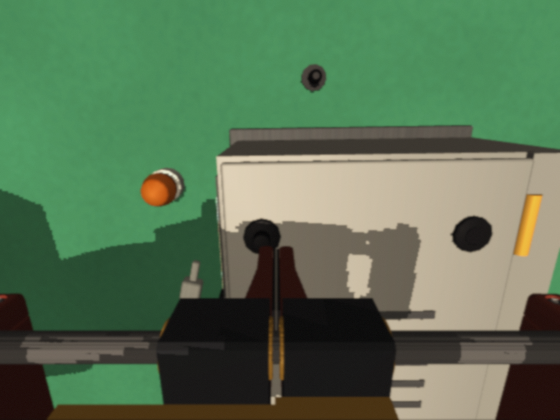

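The wrist view shows the left rivet at (262,237), with the fingertips about 10 mm short of it. Correcting.

apply_moves(
  travel=[
    [3,-5,0],
    [6,-10,0],
    [6,-10,0],
    [6,-10,8],
    [6,-10,10],
  ],
  roll=[0,0,0,0,0],
  jaw=[0,0,0,0,0],
)

```text
time: 11.32
position: [0.4576, 0.1017, 0.1595]
eef_rot: [[-0.077, 0.997, -0.001], [0.997, 0.077, -0.0], [-0.0, -0.001, -1.0]]
ft_force: [0.4, 0.3, 0.1]
width: 0.0002
gripper_force: 0.0
```

```bash
python3 - <<'E'
from h import *
np.set_printoptions(precision=4,suppress=True)
rgb,d,P=look('wrist','wrist5.png'); W=cloud(d,P)
o=manip.get_obs(); print(o['position'],o['ft_force'])
for x in manip.search_frame('wrist','pin_left_top')[:4]:
    b=np.array(x['box']);u,v=int((b[0]+b[2])/2),int((b[1]+b[3])/2); print(b,x['confidence'],W[v,u])
cv2.imwrite('pics/crop5.png',cv2.resize(rgb[170:310,180:360,::-1],None,fx=4,fy=4))
L=W.reshape(-1,3); L=L[(np.hypot(L[:,0]-.4585,L[:,1]-.102)<.02)]
print(len(L)); 
for lo,hi in((.1425,.1465),(.149,.156)):
    k=L[(L[:,2]>lo)&(L[:,2]<hi)]
    if len(k): print(lo,len(k),np.median(k,0),k.min(0),k.max(0))
E
```

```text
[0.4574 0.1016 0.1593] [-0.5193 -0.0076  0.2112]
6382
0.1425 675 [0.4586 0.1088 0.1432] [0.4386 0.088  0.1425] [0.4784 0.1216 0.1465]
0.149 1 [0.459  0.1065 0.1495] [0.459  0.1065 0.1495] [0.459  0.1065 0.1495]
```

View pics/crop5.png

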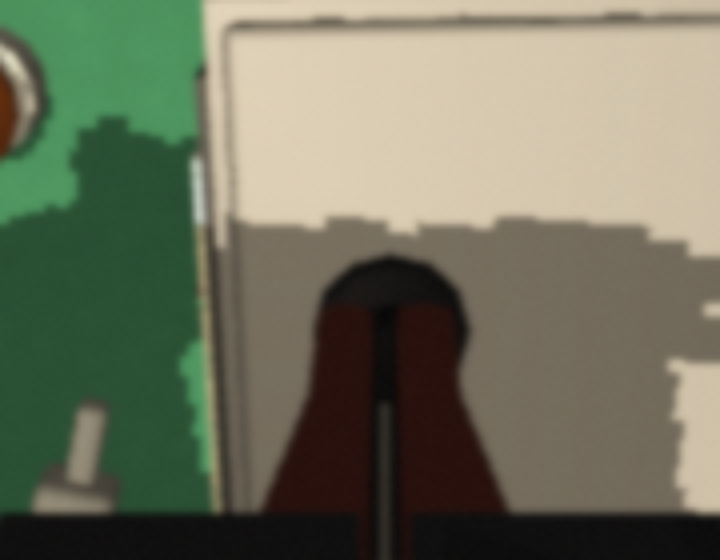

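```bash
python3 - <<'E'
from h import *
o=manip.get_obs();P=manip.camera_params('wrist');p=o['position'];R=o['eef_rot']
def pr(X):
    c=P['view']@np.append(X,1); return np.round([P['fx']*c[0]/c[2]+P['cx'],P['fy']*c[1]/c[2]+P['cy']],1)
for dx in (0,.005,.01): print('tcp+x',dx,pr(p+R[:,0]*dx))
h=np.array([.4585,.102,.1442])
for dx in (0,.012): print('head+x',dx,pr(h+R[:,0]*dx))
for dy in (-.012,.012): print('head+y',dy,pr(h+R[:,1]*dy))
# solve head centre from rim far point pixel (278,234.5), and rim sides cols (261.., )
i=np.linalg.inv(P['view'])
def back(u,v,z):
    r=i[:3,:3]@[(u-P['cx'])/P['fx'],(v-P['cy'])/P['fy'],1]; c=i[:3,3]; return c+r*(z-c[2])/r[2]
f=back(278,234.5,.1442); print('far rim',f,'centre',f-R[:,0]*.012)
for u,v in((260,250),(297,252)): print(back(u,v,.1442))
E
```

```text
tcp+x 0 [274.9 263. ]
tcp+x 0.005 [274.9 254.8]
tcp+x 0.01 [274.9 246.6]
head+x 0 [276.6 250.9]
head+x 0.012 [276.6 232.5]
head+y -0.012 [256.8 250.9]
head+y 0.012 [296.4 250.9]
far rim [0.45850195 0.11273024 0.1442    ] centre [0.4594238  0.10076571 0.14420218]
[0.44842499 0.10184555 0.1442    ]
[0.47089876 0.10226433 0.1442    ]
```

apply_moves(
  travel=[
    [0,2,1],
    [0,2,2],
    [0,2,3],
    [0,2,4],
    [0,2,5],
  ],
  roll=[0,0,0,0,0],
  jaw=[0,0,0,0,0],
)

```text
time: 11.83
position: [0.46, 0.1018, 0.1553]
eef_rot: [[-0.077, 0.997, -0.0], [0.997, 0.077, -0.0], [-0.0, -0.0, -1.0]]
ft_force: [0.2, -0.9, -0.6]
width: 0.0003
gripper_force: 0.0
```

apply_moves(
  travel=[
    [0,0,0.6],
    [0,0,1.2],
    [0,0,1.8],
    [0,0,2.4],
    [0,0,3],
  ],
  roll=[0,0,0,0,0],
  jaw=[0,0,0,0,0],
)

```text
time: 12.25
position: [0.4601, 0.1018, 0.1526]
eef_rot: [[-0.077, 0.997, 0.0], [0.997, 0.077, 0.0], [0.0, 0.0, -1.0]]
ft_force: [-1.9, -0.5, 5.0]
width: 0.0006
gripper_force: 2.7
```

apply_moves(
  travel=[
    [0,0,0.4],
    [0,0,0.8],
    [0,0,1.2],
    [0,0,1.6],
    [0,0,2],
  ],
  roll=[0,0,0,0,0],
  jaw=[0,0,0,0,0],
)

```text
time: 12.67
position: [0.4601, 0.1018, 0.1508]
eef_rot: [[-0.077, 0.997, 0.0], [0.997, 0.077, 0.0], [0.0, 0.0, -1.0]]
ft_force: [-2.2, -0.9, 8.1]
width: 0.0004
gripper_force: 3.9
```

apply_moves(
  travel=[
    [0,0,0.4],
    [0,0,0.8],
    [0,0,1.2],
    [0,0,1.6],
    [0,0,2],
  ],
  roll=[0,0,0,0,0],
  jaw=[0,0,0,0,0],
)

```text
time: 13.08
position: [0.4601, 0.1018, 0.1489]
eef_rot: [[-0.077, 0.997, 0.0], [0.997, 0.077, 0.0], [0.0, 0.0, -1.0]]
ft_force: [-2.1, -0.0, 8.8]
width: 0.0006
gripper_force: 4.2
```

apply_moves(
  travel=[
    [0,0,0.4],
    [0,0,0.8],
    [0,0,1.2],
    [0,0,1.6],
    [0,0,2],
  ],
  roll=[0,0,0,0,0],
  jaw=[0,0,0,0,0],
)

```text
time: 13.5
position: [0.4601, 0.1018, 0.147]
eef_rot: [[-0.077, 0.997, 0.0], [0.997, 0.077, 0.0], [0.0, 0.0, -1.0]]
ft_force: [-2.7, -0.4, 9.3]
width: 0.0006
gripper_force: 4.2
```

apply_moves(
  travel=[
    [0,0,0.4],
    [0,0,0.8],
    [0,0,1.2],
    [0,0,1.6],
    [0,0,2],
  ],
  roll=[0,0,0,0,0],
  jaw=[0,0,0,0,0],
)

```text
time: 13.92
position: [0.4601, 0.1018, 0.1449]
eef_rot: [[-0.077, 0.997, 0.0], [0.997, 0.077, 0.0], [0.0, 0.0, -1.0]]
ft_force: [-2.3, -0.6, 8.6]
width: 0.0005
gripper_force: 4.2
```

apply_moves(
  travel=[
    [0,0,0.4],
    [0,0,0.8],
    [0,0,1.2],
    [0,0,1.6],
    [0,0,2],
  ],
  roll=[0,0,0,0,0],
  jaw=[0,0,0,0,0],
)

```text
time: 14.33
position: [0.4601, 0.1018, 0.1429]
eef_rot: [[-0.077, 0.997, 0.0], [0.997, 0.077, 0.0], [-0.0, 0.0, -1.0]]
ft_force: [-2.6, -1.1, 8.9]
width: 0.0003
gripper_force: 4.2
```

apply_moves(
  travel=[
    [0,0,0.4],
    [0,0,0.8],
    [0,0,1.2],
    [0,0,1.6],
    [0,0,2],
  ],
  roll=[0,0,0,0,0],
  jaw=[0,0,0,0,0],
)

```text
time: 14.75
position: [0.4601, 0.1018, 0.1411]
eef_rot: [[-0.077, 0.997, 0.0], [0.997, 0.077, 0.0], [-0.0, 0.0, -1.0]]
ft_force: [-3.8, -1.8, 10.8]
width: 0.0005
gripper_force: 5.7
```

apply_moves(
  travel=[
    [0,0,0.3],
    [0,0,0.6],
    [0,0,0.9],
    [0,0,1.2],
    [0,0,1.5],
  ],
  roll=[0,0,0,0,0],
  jaw=[0,0,0,0,0],
)

```text
time: 15.17
position: [0.4601, 0.1018, 0.1398]
eef_rot: [[-0.077, 0.997, 0.0], [0.997, 0.077, 0.0], [0.0, 0.0, -1.0]]
ft_force: [-3.9, -0.8, 13.4]
width: 0.0005
gripper_force: 6.6
```

```bash
cat > f.py <<'E'
from h import *
F=[];G=[]
for i in range(5):
    manip.camera('side'); o=manip.get_obs(); F.append(o['ft_force']);G.append(o['gripper_force'])
print(o['time'],np.mean(F,0),np.std(F,0),np.mean(G),o['position'])
E
python3 f.py
```

```text
15.4167 [-3.45088556 -0.86196989 12.76086857] [0.51966047 0.19342075 0.2166888 ] 6.420952303335071 [0.46012373 0.10182309 0.13977916]
```

apply_moves(
  travel=[
    [0,0,0.4],
    [0,0,0.8],
    [0,0,1.2],
    [0,0,1.4],
    [0,0,1.4],
  ],
  roll=[0,0,0,0,0],
  jaw=[0,0,0,0,0],
)

```text
time: 15.83
position: [0.4602, 0.1018, 0.1385]
eef_rot: [[-0.077, 0.997, 0.0], [0.997, 0.077, 0.0], [0.0, 0.0, -1.0]]
ft_force: [-4.3, -0.7, 14.6]
width: 0.0004
gripper_force: 7.3
```

```bash
python3 f.py
```

```text
16.0833 [-4.59814661 -0.65396444 14.87733886] [0.31212383 0.50167536 0.24051096] 7.325483936816454 [0.4601684  0.10186642 0.13855058]
```

apply_moves(
  travel=[
    [0,0,0],
    [0,0,0],
    [0,0,0],
    [0,0,0],
    [0,0,0],
  ],
  roll=[0,0,0,0,0],
  jaw=[0,0,0,0,0],
)

```text
time: 16.5
position: [0.4601, 0.1018, 0.1385]
eef_rot: [[-0.077, 0.997, 0.0], [0.997, 0.077, 0.0], [0.0, 0.0, -1.0]]
ft_force: [-4.3, -1.4, 14.7]
width: 0.0008
gripper_force: 7.3
```

apply_moves(
  travel=[
    [0,0,0],
    [0,0,0],
    [0,0,0],
    [0,0,0],
    [0,0,0],
  ],
  roll=[0,0,0,0,0],
  jaw=[0,0,0,0,0],
)

```text
time: 16.92
position: [0.4602, 0.1018, 0.1385]
eef_rot: [[-0.077, 0.997, 0.0], [0.997, 0.077, 0.0], [0.0, 0.0, -1.0]]
ft_force: [-5.5, -0.8, 14.7]
width: 0.0003
gripper_force: 7.3
```

apply_moves(
  travel=[
    [0,0,0],
    [0,0,0],
    [0,0,0],
    [0,0,0],
    [0,0,0],
  ],
  roll=[0,0,0,0,0],
  jaw=[0,0,0,0,0],
)

```text
time: 17.33
position: [0.4602, 0.1018, 0.1386]
eef_rot: [[-0.077, 0.997, 0.001], [0.997, 0.077, 0.0], [0.0, 0.001, -1.0]]
ft_force: [-4.4, -1.0, 14.8]
width: 0.0002
gripper_force: 7.3
```

apply_moves(
  travel=[
    [0,0,-2],
    [0,0,-4],
    [0,0,-8],
    [0,0,-15],
    [0,0,-30],
  ],
  roll=[0,0,0,0,0],
  jaw=[0,0,0,0,0],
)

```text
time: 17.75
position: [0.4589, 0.1016, 0.1668]
eef_rot: [[-0.077, 0.997, -0.003], [0.997, 0.077, -0.001], [-0.0, -0.003, -1.0]]
ft_force: [-0.2, 0.9, -0.2]
width: 0.0003
gripper_force: 0.0
```

apply_moves(
  travel=[
    [-40,0,-10],
    [-80,1,-10],
    [-120,1,-10],
    [-160,2,-10],
    [-200,2,-10],
  ],
  roll=[0,0,0,0,0],
  jaw=[0,0,0,0,0],
)

```text
time: 18.17
position: [0.4774, -0.0992, 0.178]
eef_rot: [[-0.077, 0.997, 0.001], [0.997, 0.077, -0.0], [-0.0, 0.001, -1.0]]
ft_force: [1.0, 0.1, -0.2]
width: 0.001
gripper_force: 0.0
```

apply_moves(
  travel=[
    [-20,0,4],
    [-20,0,10],
    [-20,0,13],
    [-20,0,16],
    [-20,0,16],
  ],
  roll=[0,0,0,0,0],
  jaw=[0,0,0,0,0],
)

```text
time: 18.58
position: [0.4782, -0.1161, 0.1608]
eef_rot: [[-0.078, 0.997, -0.002], [0.997, 0.078, 0.001], [0.001, -0.002, -1.0]]
ft_force: [0.3, -0.4, -0.6]
width: 0.0003
gripper_force: 0.0
```

```bash
python3 - <<'E'
from h import *
np.set_printoptions(precision=4,suppress=True)
rgb,d,P=look('wrist','wrist6.png')
o=manip.get_obs(); p=o['position'];R=o['eef_rot'];print(p,o['ft_force'])
def pr(X):
    c=P['view']@np.append(X,1); return np.array([P['fx']*c[0]/c[2]+P['cx'],P['fy']*c[1]/c[2]+P['cy']])
h=np.array([.4783,-.1172,.1442])
for a in np.linspace(0,2*np.pi,40): cv2.circle(rgb,tuple(np.round(pr(h+.012*np.array([np.cos(a),np.sin(a),0]))).astype(int)),0,(255,0,0),-1)
cv2.imwrite('pics/crop6.png',cv2.resize(rgb[170:310,180:360,::-1],None,fx=4,fy=4,interpolation=cv2.INTER_NEAREST))
E
```

```text
[ 0.4785 -0.1161  0.1611] [0.17   0.1071 0.0358]
```

View pics/crop6.png

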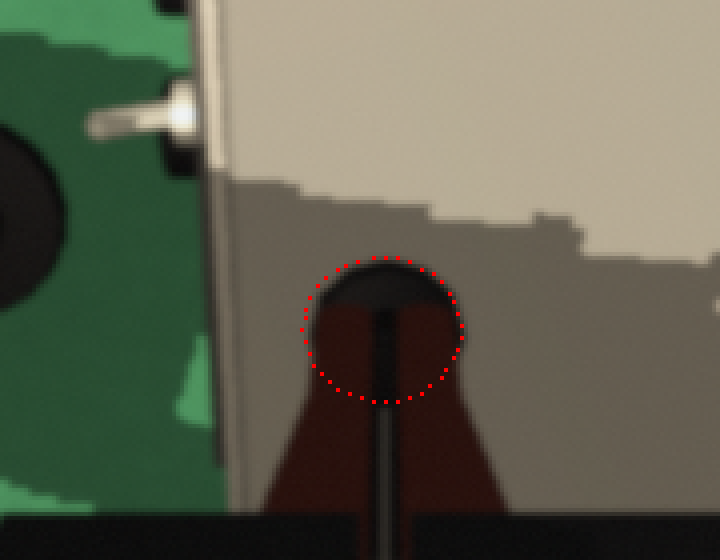

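The right rivet sits under the fingertips, centred at crop (385,330) and matching the predicted circle. Pressing it the same way.

apply_moves(
  travel=[
    [-1,0,2],
    [-1,0,4],
    [-1,0,5],
    [-1,0,6],
    [-1,0,7],
  ],
  roll=[0,0,0,0,0],
  jaw=[0,0,0,0,0],
)

```text
time: 19.05
position: [0.479, -0.1182, 0.1544]
eef_rot: [[-0.077, 0.997, 0.0], [0.997, 0.077, -0.0], [-0.0, 0.0, -1.0]]
ft_force: [-0.3, -0.5, 0.7]
width: 0.0002
gripper_force: 0.0
```

apply_moves(
  travel=[
    [0,0,0.6],
    [0,0,1.2],
    [0,0,1.8],
    [0,0,2.4],
    [0,0,3],
  ],
  roll=[0,0,0,0,0],
  jaw=[0,0,0,0,0],
)

```text
time: 19.47
position: [0.479, -0.1184, 0.1518]
eef_rot: [[-0.077, 0.997, 0.0], [0.997, 0.077, -0.0], [-0.0, 0.0, -1.0]]
ft_force: [-1.3, 0.4, 5.6]
width: 0.0005
gripper_force: 3.1
```

apply_moves(
  travel=[
    [0,0,0.4],
    [0,0,0.8],
    [0,0,1.2],
    [0,0,1.6],
    [0,0,2],
  ],
  roll=[0,0,0,0,0],
  jaw=[0,0,0,0,0],
)

```text
time: 19.88
position: [0.4791, -0.1185, 0.15]
eef_rot: [[-0.077, 0.997, 0.0], [0.997, 0.077, -0.0], [-0.0, 0.0, -1.0]]
ft_force: [-2.1, 0.9, 7.7]
width: 0.0005
gripper_force: 3.5
```

apply_moves(
  travel=[
    [0,0,0.4],
    [0,0,0.8],
    [0,0,1.2],
    [0,0,1.6],
    [0,0,2],
  ],
  roll=[0,0,0,0,0],
  jaw=[0,0,0,0,0],
)

```text
time: 20.3
position: [0.4791, -0.1185, 0.148]
eef_rot: [[-0.077, 0.997, 0.0], [0.997, 0.077, -0.0], [-0.0, 0.0, -1.0]]
ft_force: [-2.1, 0.0, 7.0]
width: 0.0005
gripper_force: 3.5
```

apply_moves(
  travel=[
    [0,0,0.4],
    [0,0,0.8],
    [0,0,1.2],
    [0,0,1.6],
    [0,0,2],
  ],
  roll=[0,0,0,0,0],
  jaw=[0,0,0,0,0],
)

```text
time: 20.72
position: [0.479, -0.1184, 0.146]
eef_rot: [[-0.077, 0.997, 0.0], [0.997, 0.077, -0.0], [-0.0, 0.0, -1.0]]
ft_force: [-2.3, 0.7, 7.8]
width: 0.0002
gripper_force: 3.5
```

apply_moves(
  travel=[
    [0,0,0.4],
    [0,0,0.8],
    [0,0,1.2],
    [0,0,1.6],
    [0,0,2],
  ],
  roll=[0,0,0,0,0],
  jaw=[0,0,0,0,0],
)

```text
time: 21.13
position: [0.479, -0.1185, 0.144]
eef_rot: [[-0.077, 0.997, 0.0], [0.997, 0.077, -0.0], [-0.0, 0.0, -1.0]]
ft_force: [-2.2, 0.9, 7.4]
width: 0.0004
gripper_force: 3.5
```

apply_moves(
  travel=[
    [0,0,0.4],
    [0,0,0.8],
    [0,0,1.2],
    [0,0,1.6],
    [0,0,2],
  ],
  roll=[0,0,0,0,0],
  jaw=[0,0,0,0,0],
)

```text
time: 21.55
position: [0.4791, -0.1185, 0.1421]
eef_rot: [[-0.077, 0.997, 0.0], [0.997, 0.077, -0.0], [-0.0, 0.0, -1.0]]
ft_force: [-2.3, 1.2, 10.2]
width: 0.0006
gripper_force: 4.9
```

apply_moves(
  travel=[
    [0,0,0.4],
    [0,0,0.8],
    [0,0,1.2],
    [0,0,1.6],
    [0,0,2],
  ],
  roll=[0,0,0,0,0],
  jaw=[0,0,0,0,0],
)

```text
time: 21.97
position: [0.4791, -0.1185, 0.1404]
eef_rot: [[-0.077, 0.997, 0.0], [0.997, 0.077, -0.0], [-0.0, 0.0, -1.0]]
ft_force: [-3.2, 1.0, 12.1]
width: 0.0001
gripper_force: 6.2
```

```bash
python3 f.py
```

```text
22.2167 [-3.62742421  1.21819221 11.73504349] [0.63358873 0.3160234  0.27876621] 5.96318574459292 [ 0.4790964  -0.11847258  0.14040495]
```

Need about +3 N, or +2 mm.

apply_moves(
  travel=[
    [0,0,0.5],
    [0,0,1],
    [0,0,1.5],
    [0,0,2],
    [0,0,2],
  ],
  roll=[0,0,0,0,0],
  jaw=[0,0,0,0,0],
)

```text
time: 22.63
position: [0.4791, -0.1185, 0.1386]
eef_rot: [[-0.077, 0.997, 0.0], [0.997, 0.077, -0.0], [-0.0, 0.0, -1.0]]
ft_force: [-4.2, 0.8, 14.4]
width: 0.0008
gripper_force: 7.3
```

```bash
python3 f.py
```

```text
22.8833 [-4.36031134  1.00598974 14.50865589] [0.48581387 0.49669714 0.35029877] 7.2349142068997025 [ 0.47910245 -0.11848531  0.13861464]
```

apply_moves(
  travel=[
    [0,0,0.2],
    [0,0,0.2],
    [0,0,0.2],
    [0,0,0.2],
    [0,0,0.2],
  ],
  roll=[0,0,0,0,0],
  jaw=[0,0,0,0,0],
)

```text
time: 23.3
position: [0.4791, -0.1185, 0.1385]
eef_rot: [[-0.077, 0.997, 0.001], [0.997, 0.077, -0.0], [-0.0, 0.001, -1.0]]
ft_force: [-4.5, 0.7, 14.0]
width: 0.0004
gripper_force: 7.4
```

apply_moves(
  travel=[
    [0,0,0],
    [0,0,0],
    [0,0,0],
    [0,0,0],
    [0,0,0],
  ],
  roll=[0,0,0,0,0],
  jaw=[0,0,0,0,0],
)

```text
time: 23.72
position: [0.4792, -0.1185, 0.1385]
eef_rot: [[-0.077, 0.997, 0.001], [0.997, 0.077, -0.0], [-0.0, 0.001, -1.0]]
ft_force: [-4.0, 1.2, 14.2]
width: 0.0007
gripper_force: 7.4
```

apply_moves(
  travel=[
    [0,0,0],
    [0,0,0],
    [0,0,0],
    [0,0,0],
    [0,0,0],
  ],
  roll=[0,0,0,0,0],
  jaw=[0,0,0,0,0],
)

```text
time: 24.13
position: [0.4791, -0.1185, 0.1385]
eef_rot: [[-0.077, 0.997, 0.0], [0.997, 0.077, -0.0], [-0.0, 0.0, -1.0]]
ft_force: [-4.0, 1.2, 14.4]
width: 0.0005
gripper_force: 7.4
```

apply_moves(
  travel=[
    [0,0,0],
    [0,0,0],
    [0,0,0],
    [0,0,0],
    [0,0,0],
  ],
  roll=[0,0,0,0,0],
  jaw=[0,0,0,0,0],
)

```text
time: 24.55
position: [0.4791, -0.1185, 0.1385]
eef_rot: [[-0.077, 0.997, 0.001], [0.997, 0.077, -0.0], [-0.0, 0.001, -1.0]]
ft_force: [-4.3, 1.1, 13.7]
width: 0.0009
gripper_force: 7.4
```

apply_moves(
  travel=[
    [0,0,-2],
    [0,0,-4],
    [0,0,-8],
    [0,0,-15],
    [0,0,-30],
  ],
  roll=[0,0,0,0,0],
  jaw=[0,0,0,0,0],
)

```text
time: 24.97
position: [0.4779, -0.1182, 0.1665]
eef_rot: [[-0.077, 0.997, -0.003], [0.997, 0.077, 0.001], [0.001, -0.003, -1.0]]
ft_force: [0.7, 0.0, 1.0]
width: 0.0006
gripper_force: 0.0
```

apply_moves(
  travel=[
    [0,30,-28],
    [0,60,-56],
    [0,90,-84],
    [0,120,-112],
    [0,150,-130],
  ],
  roll=[0,0,0,0,0],
  jaw=[0,0,0,0,0],
)

```text
time: 25.38
position: [0.6306, -0.1069, 0.301]
eef_rot: [[-0.077, 0.997, 0.004], [0.997, 0.077, -0.001], [-0.001, 0.004, -1.0]]
ft_force: [0.1, -0.9, -0.0]
width: 0.0008
gripper_force: 0.0
```

```bash
python3 - <<'E'
from h import *
np.set_printoptions(precision=4,suppress=True)
for i in range(4): manip.camera('side')
ims=[]
for c in ('side','scene','wrist'):
    rgb,d,P=look(c); W=cloud(d,P); L=W.reshape(-1,3)
    for h in ((.4594,.1012),(.4785,-.1175)):
        k=L[np.hypot(L[:,0]-h[0],L[:,1]-h[1])<.009]
        if len(k): print(c,h,len(k),np.nanpercentile(k[:,2],[5,50,95,100]))
    if c=='side': ims.append(rgb)
    for t in ('lamp','dial','plug','spare_rivet','driver'):
        for x in manip.search_frame(c,t)[:1]: print(c,t,np.round(x['box']),round(x['confidence'],2))
rgb=ims[0]; cv2.imwrite('pics/end.png',cv2.resize(rgb[150:370,160:420,::-1],None,fx=2.7,fy=2.7,interpolation=cv2.INTER_CUBIC))
o=manip.get_obs();print(o['time'],o['position'],o['ft_force'])
E
```

```text
side (0.4594, 0.1012) 77 [0.1437 0.145  0.1467 0.1475]
side (0.4785, -0.1175) 76 [0.144  0.1456 0.1468 0.1473]
side lamp [213. 324. 233. 351.] 0.75
side dial [351. 329. 388. 359.] 0.89
side plug [277. 322. 311. 340.] 0.87
side spare_rivet [177. 256. 186. 269.] 0.61
side driver [392. 214. 405. 287.] 0.73
scene (0.4594, 0.1012) 43 [0.1429 0.145  0.1478 0.1487]
scene (0.4785, -0.1175) 150 [0.1432 0.6882 0.7018 0.704 ]
scene lamp [200. 277. 219. 296.] 0.59
scene dial [294. 330. 322. 358.] 0.77
scene plug [250. 295. 272. 320.] 0.55
scene driver [361. 257. 402. 313.] 0.81
wrist (0.4785, -0.1175) 241 [0.145  0.1462 0.1473 0.1487]
wrist dial [ 78. 168. 106. 211.] 0.56
wrist plug [ 80. 106.  89. 115.] 0.58
wrist driver [182. 238. 288. 254.] 0.59
26.4833 [ 0.6285 -0.1069  0.2973] [ 0.2303 -0.3558 -1.1521]
```

View pics/end.png

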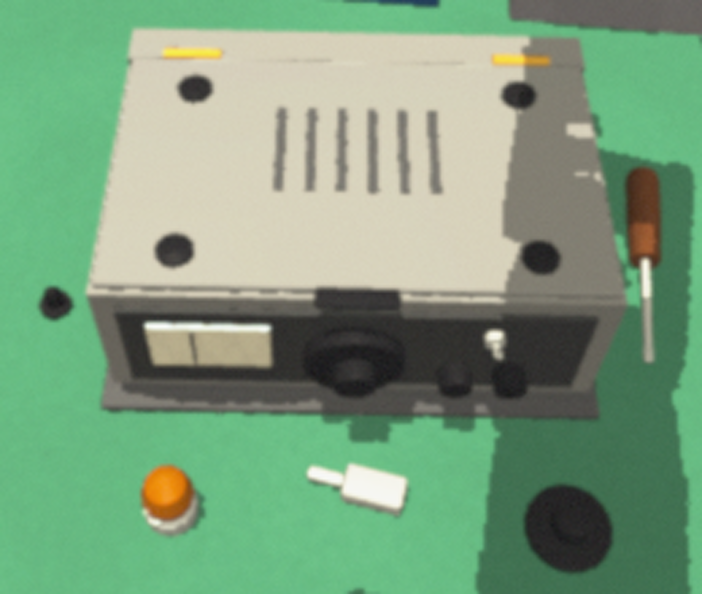

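The lid is shut and both front pins are flush at (174,250) and (541,257). The bystanders are in place and the robot is clear.

```bash
python3 -c "
from cell import manip
print(manip.finish_job())"
```

```text
the job is handed in; nothing more can be done
None
```

I closed the lid gently, then set the left and right rivet pins flush in turn, each held at 14 to 15 N for over a second. The bystanders look unmoved, and I handed the job in with the arm clear at about 26 s.

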